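# Put the turner away in its tray

### The arm

A 6-joint arm with a two-finger parallel gripper is mounted at the origin on the work surface. World frame = base frame: x ahead of the robot, y to its left, z up, the work surface at z = 0. Lengths are in m, angles in rad, forces in N, time in s.
With the tool pointing down it reaches from about 0.375 to 0.9 m from the base axis. Payload 3.1 kg.
Tool frame: the origin (TCP) lies at the very end of the fingers, on their centre line; the grasp point (between the pads) lies 19 mm behind it; z points along the fingers, y is the direction in which the jaws open and shut (so a half turn about z gives the same grasp; the last joint's range is limited). The gripper opens to 87 mm and grips with 3 to 60 N. Pads are 19 mm wide; open, the fingers measure 117 mm over their backs; the gripper's body (75 mm by 190 mm) begins 51 mm behind the grasp point.
Start: joints at [-0.178, 0.527, 1.433, -0, 1.181, -0.178], TCP at [0.625, 0, 0.223] pointing down, gripper open.
Joint ranges: [-3.08, 3.08], [-0.75, 2.2], [0.22, 2.44], [-1.43, 4.57], [0, 2.65], [-2.85, 2.85]. Speed limits (rad/s): [2.79, 2.79, 3.14, 3.14, 3.14, 3.14].

### API

Orientations are given as a unit quaternion [x, y, z, w].
In Python, from rig import robot gives the robot as it stands.
- The arm moves only by the tool arm_command, never from a script. Its argument "targets" is a list of rows, each a list of 5 numbers: the shift along the tool's x, y, z in cm, then the turn about the tool's z in rad, then the finger opening in cm, from 0 to 8.7. In form: [[dx, dy, dz, spin, hand], ...]. A call has 1 to 5 rows; each row is the pose to reach, as a shift and turn from the pose commanded when the call began, along the tool's axes at that moment; what a row does not reach only later rows make up. A row lasts 1/8 s, in which the tool goes at most 62.5 mm and 10.7 degrees, less where a joint would pass 70% of its speed; a pose out of reach is approached as far as the arm can. A call with a gripper value outside its range is refused whole. The fingers move at their own pace and stop on an object; "newtons" is the grip in N (left out, the last holds). Time passes only in rows, so rows that repeat a pose let the fingers close. It gives the time, the measured TCP pose, the force and the opening at its end, in the units of the state.
- robot.get_obs(): the state, without advancing time (a new reading comes with each control period).
- robot.camera(name): name is "scene" or "side" or "wrist"; returns (picture, depth): 420x560x3 uint8, red, green, blue; 420x560 float32, m along the optical axis (not along the pixel's ray), 0 where there is no reading.
- robot.camera_model(name): a dict with "mtx" (3x3 intrinsics, pixels), "extrinsics" (4x4, takes a point from world to camera coordinates). Camera axes: x right, y up, looking along -z (the intrinsics and any distortion apply to the point x, -y, -z); pixel columns grow to the right and rows downward; lengths in m; the calibration is good to about 2 mm. A picture is of the moment at which its call begins: read the wrist's pose just before it. camera_model takes no time and is no camera call; for the wrist camera it gives the pose at the moment of the call.
- robot.hand_in(): hands the job in, once; it reports no verdict.
The state is a dict: "time": time; "q": joint angles; "joint_velocities": joint speeds; "joint_torque": joint torques, N m; "position": TCP position; "tool_rot": TCP orientation; "ft_force": force on the tool from outside, world axes, zero at the start; "moment": the same for the moment, N m; "grip_width": finger opening in m.
Only numpy, scipy, OpenCV 4.12 (cv2) and the standard library are available. Lean on these libraries where they do the work, as an engineer would, in place of code of your own. Each camera call takes 0.05 s, during which the arm holds its last target.

### The job

Lift the square-bladed turner up and off its peg, leaving the round skimmer hanging, and lay it down flat on the bare counter and let go. Then take it again by the handle, lay it into its fitted wooden tray with the blade in the wide pocket, and turn the turnbutton square across the blade to secure it. Do not drop the turner, and do not move the other things.

Things in the scene. Friction and masses are not known exactly. Their poses are not given: they have to be found in the camera images.
- turner: Small turner to put away: black handle, square slotted steel blade; 198 mm long, about 140 g, rigid, hanging on a peg. Origin: middle of the inner top edge of its hanging eye. z runs along it from blade to eye (up as it hangs), y across its width, x normal to the blade. Eye: z +8 to -42 mm, frame 32 mm wide, 8 mm thick, slot 16 mm wide from z 0 to -32 mm. See also turner_grip, turner_tip.
- turner_grip (a point): Middle of the turner's handle, on its z axis at z = -90 mm, near the centre of mass. Handle: z -42 to -129 mm, 18 mm wide (y), 14 mm thick (x). Lying flat, the turner rests on the handle, its middle plane 7 mm above the support; both faces are alike. Held by the eye's two long sides it pivots between the finger pads when the blade end is pressed on the counter.
- turner_tip (a point): Middle of the turner's blade edge, z = -190 mm. Blade: z -125 to -190 mm, 65 mm wide, 4 mm thick.
- skimmer: Skimmer hanging on the other peg: same eye and handle as the turner, same frame, but a round steel disc of 62 mm instead of the square blade. Bystander: leave it hanging.
- stand: Fixed utensil stand: wooden base 110 x 240 x 12 mm (x from -70 to +40 mm), a post, and a crossbar 190 mm long along y, front face at x = 0, top 237 mm high. Origin: on the counter under the middle of that face; -x is the front, roughly towards the robot. Two pegs point to -x at y = +70 and -70 mm. Utensils hang at about x = -50 mm, their y along the stand's y.
- stand_peg_left (a point): End of the peg at stand y = +70 mm, 75 mm before the crossbar, at the height of the peg's top edge (235 mm). Both pegs are alike: round, 8 mm thick, level, the end turned up so that its top is 8 mm above the peg's top edge. To come off, an eye must rise 8 to 24 mm (16 is the middle) and then move more than 40 mm to the stand's -x. Nothing stands above the pegs.
- tray: Fixed wooden tray fitted to the turner, base 236 x 140 x 12 mm; origin at the centre of its underside, x along it, blade pocket at +x, z up. Fences, tops 26 mm above the counter, form an eye pocket (42 mm wide, x -104 to -69 mm) and a blade pocket (76 mm wide, x 40 to 104 mm): 5 mm of play all round. Between them the handle lies open, with room for fingers. Its floor is 12 mm above the counter.
- tray_eye_seat (a point): Where the turner's origin belongs when seated: tray x = -91 mm, y = 0, 19 mm above the counter.
- tray_tip_seat (a point): Where the turner's blade edge belongs when seated: tray x = +99 mm, y = 0, 19 mm above the counter.
- turnbutton (a joint): Angle of the steel turnbutton on the tray's +y edge: a bar 18 mm wide, 8 mm thick, underside 32 mm above the counter, on an upright pivot. 0: it points along the tray's +x. Grows clockwise seen from above; at 1.57 rad it lies square across the blade pocket. Stops at -1.0 and 1.75. Starts swung away (-0.8 to 0), stays where left, turns with about 0.5 N at the knob.
- turnbutton_pivot (a point): On the turnbutton's pivot axis: tray x = 60 mm, y = 57 mm, 36 mm above the counter.
- turnbutton_knob (a point): The upright round knob on the turnbutton's free end, 14 mm in diameter, 80 mm from the pivot, its top 70 mm above the counter; this point lies on its axis 56 mm above the counter.
- mug: White mug, bystander, 76 mm wide, 85 mm high; origin under its centre.
- ramekin: Small white bowl, bystander, 80 mm wide, 45 mm high; origin under its centre.
- sugar_jar: Glass jar with steel cap, bystander, 72 mm wide, 90 mm high; origin under its centre.
- wooden_spoon: Wooden spoon, 200 mm, lying near the robot on the right; bystander; origin under its middle.
- bare_strip (a point): A point on the white counter (top at z = 0), middle of a strip straight ahead of the robot, between stand and tray (x 0.40 to 0.64 m, y -0.05 to 0.02 m), that is always bare: room to lay the turner along x.

How it is judged:
On the way, in this order (a step that is already met when the one before it is completed fails the run):
1. the turner has been lifted off its peg and is held clear of the stand (contact force between the fingers and turner above 0.5 N and contact force between turner and stand below 0.05 N and distance of turner from where it was at the start of the episode above 0.05 m and height (world z) of turner above 0.12 m), for 0.1 s.
2. the turner lies flat on the counter, let go and at rest (contact force between the fingers and turner below 0.2 N and angle between turner's own z axis and vertical between 1.4 and 1.74 rad and height (world z) of each of turner, turner_tip below 0.017 m and linear speed of turner below 0.05 m/s), for 0.3 s.
3. the turner lies in its tray pockets, let go, with the turnbutton not yet across (contact force between the fingers and turner below 0.2 N and distance between turner and tray_eye_seat below 0.013 m and distance between turner_tip and tray_tip_seat below 0.013 m and value of joint turnbutton below 1 rad), for 0.2 s.
At the end, for the whole second after the job is handed in: The turner rests in the tray, its eye and blade edge each within 13 mm of their seats, released and at rest, and the turnbutton is across the blade (joint above 1.35 rad) (distance between turner and tray_eye_seat below 0.013 m and distance between turner_tip and tray_tip_seat below 0.013 m and contact force between the fingers and turner below 0.2 N and value of joint turnbutton above 1.35 rad and linear speed of turner below 0.03 m/s); the robot touches nothing.
It fails at once if the turner is dropped (falls untouched faster than 1 m/s) (contact force between the fingers and turner below 0.01 N and linear speed of turner above 1 m/s).
It fails at once if the skimmer is knocked off or shifted by more than 40 mm (distance of skimmer from where it was at the start of the episode above 0.04 m).
It fails at once if one of the other things on the counter is moved by more than 30 mm (distance of any of mug, ramekin, sugar_jar, wooden_spoon from where it was at the start of the episode above 0.03 m).
It also fails if it takes over 67 s, if anything falls off the work surface, if the arm or the gripper's body presses on something with over 40 N, if the wrist force passes 120 N, or if a joint passes its speed limit or range.

## Working session

There is one attempt and no reset: what is moved stays moved. The work goes in short steps, Python scripts to look and compute and a tool call to move; the robot and the scene stay as the last step left them, time stands still between calls to the robot, and variables do not carry over. Pictures are saved under pics/ and viewed, and the job is handed in when it is done.

Besides the shell and the picture viewer there is one more tool, called after "Request:" as a command line: name --pt "numbers of a row" for each row, then --argument value for the rest. arm_command: Moves the arm, as the interface text tells. Its arguments: {"type":"object","properties":{"targets":{"type":"array","items":{"type":"array","items":{"type":"number"}}},"newtons":{"type":"number"}},"required":["targets"]}

```bash
ls; mkdir -p pics; python3 - <<'E'
from rig import robot
import cv2, numpy as np
o=robot.get_obs()
for k in o: print(k, np.round(o[k],4))
for n in ["scene","side","wrist"]:
    im,d=robot.camera(n); m=robot.camera_model(n)
    cv2.imwrite(f"pics/{n}0.png",im[:,:,::-1]); np.savez(f"pics/{n}0.npz",im=im,d=d,K=m["mtx"],E=m["extrinsics"])
    print(n,m.keys(),np.round(m["mtx"],1).tolist(),np.round(m["extrinsics"],3).tolist())
E
```

```text
pics
time 0.0
q [-0.1785  0.5284  1.4339  0.      1.1814 -0.1785]
joint_velocities [ 0.0002 -0.0001 -0.0014 -0.0012 -0.0006  0.0004]
joint_torque [-5.00000e-04 -4.40045e+01 -1.76594e+01  6.33000e-02  5.83000e-02
 -2.00000e-04]
position [6.243e-01 2.000e-04 2.216e-01]
tool_rot [ 7.071e-01  7.071e-01 -6.000e-04 -9.000e-04]
ft_force [0.3451 0.7294 0.104 ]
moment [ 0.0139 -0.0177 -0.0522]
grip_width 0.0876
scene dict_keys(['mtx', 'extrinsics']) [[396.0, 0.0, 282.0], [0.0, 396.0, 205.8], [0.0, 0.0, 1.0]] [[0.354, 0.935, 0.01, -0.177], [-0.818, 0.304, 0.488, 0.396], [0.453, -0.181, 0.873, -1.605], [0.0, 0.0, 0.0, 1.0]]
side dict_keys(['mtx', 'extrinsics']) [[539.0, 0.0, 281.1], [0.0, 539.0, 209.4], [0.0, 0.0, 1.0]] [[-0.742, -0.67, -0.003, 0.381], [0.467, -0.52, 0.715, -0.378], [-0.48, 0.53, 0.699, -1.325], [0.0, 0.0, 0.0, 1.0]]
wrist dict_keys(['mtx', 'extrinsics']) [[355.0, 0.0, 281.6], [0.0, 355.0, 208.0], [0.0, 0.0, 1.0]] [[1.0, -0.0, -0.001, -0.624], [-0.0, 0.96, -0.281, 0.033], [0.001, 0.281, 0.96, -0.391], [0.0, 0.0, 0.0, 1.0]]
```

View pics/scene0.png

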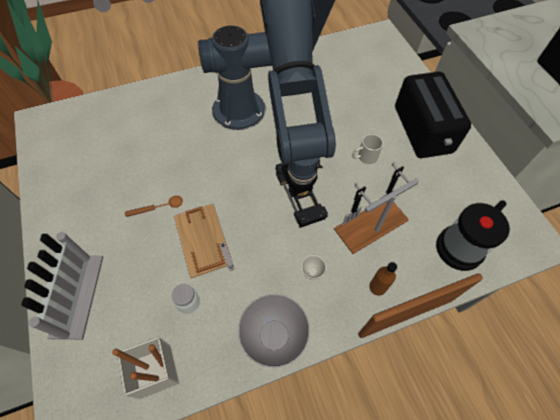

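View pics/side0.png

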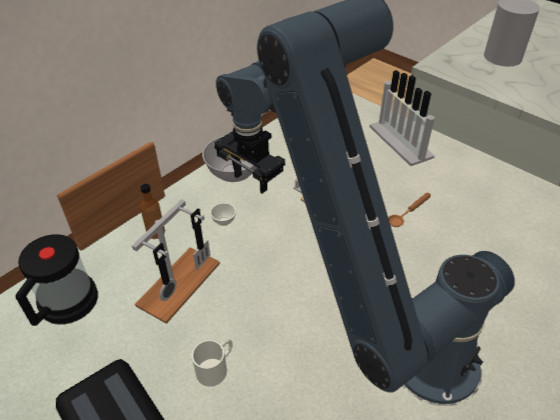

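View pics/wrist0.png

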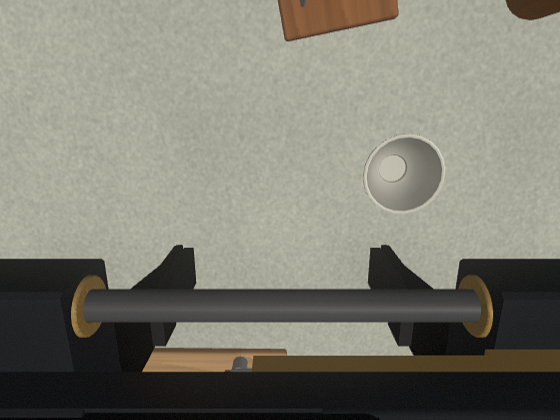

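The first views show the stand on the robot's left: pegs near scene (360,190) and (397,172), turner near side (202,240). The tray is on the right at scene (203,240), with the ramekin at (313,267). I'll zoom in next.

```bash
cat > h.py <<'E'
import numpy as np, cv2
def load(n):
    z=np.load(f"pics/{n}.npz"); return z["im"],z["d"],z["K"],z["E"]
def pts(uv,d,K,E):
    uv=np.atleast_2d(uv).astype(float); d=np.asarray(d,float).reshape(-1)
    x=(uv[:,0]-K[0,2])/K[0,0]*d; y=(uv[:,1]-K[1,2])/K[1,1]*d
    c=np.stack([x,-y,-d],1); return (c-E[:3,3])@E[:3,:3]
def plane(uv,z,K,E):
    uv=np.atleast_2d(uv).astype(float)
    r=np.stack([(uv[:,0]-K[0,2])/K[0,0],-(uv[:,1]-K[1,2])/K[1,1],-np.ones(len(uv))],1)@E[:3,:3]
    c=-E[:3,:3].T@E[:3,3]; return c+r*((z-c[2])/r[:,2])[:,None]
def proj(p,K,E):
    p=np.atleast_2d(p)@E[:3,:3].T+E[:3,3]
    return np.stack([K[0,0]*p[:,0]/-p[:,2]+K[0,2],K[1,1]*-p[:,1]/-p[:,2]+K[1,2]],1)
def cloud(n):
    im,d,K,E=load(n); v,u=np.mgrid[:d.shape[0],:d.shape[1]]
    P=pts(np.stack([u.ravel(),v.ravel()],1),d.ravel(),K,E).reshape(d.shape+(3,))
    P[d<=0]=np.nan; return im,P,K,E
def snap(robot,n,tag):
    m=robot.camera_model(n); im,d=robot.camera(n)
    cv2.imwrite(f"pics/{tag}.png",im[:,:,::-1]); np.savez(f"pics/{tag}.npz",im=im,d=d,K=m["mtx"],E=m["extrinsics"])
E
python3 - <<'E'
from h import *
a=cv2.imread("pics/scene0.png")
cv2.imwrite("pics/sc_stand.png",cv2.resize(a[155:255,325:430],None,fx=6,fy=6,interpolation=cv2.INTER_CUBIC)[:600,:640])
cv2.imwrite("pics/sc_tray.png",cv2.resize(a[190:290,160:250],None,fx=6,fy=6,interpolation=cv2.INTER_CUBIC))
b=cv2.imread("pics/side0.png")
cv2.imwrite("pics/si_stand.png",cv2.resize(b[190:330,125:235],None,fx=4,fy=4,interpolation=cv2.INTER_CUBIC))
E
```

```text
(no output)
```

View pics/sc_stand.png

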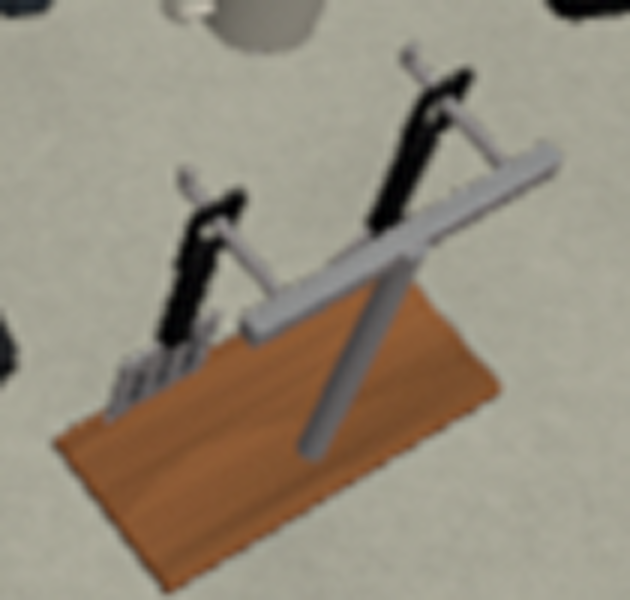

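View pics/sc_tray.png

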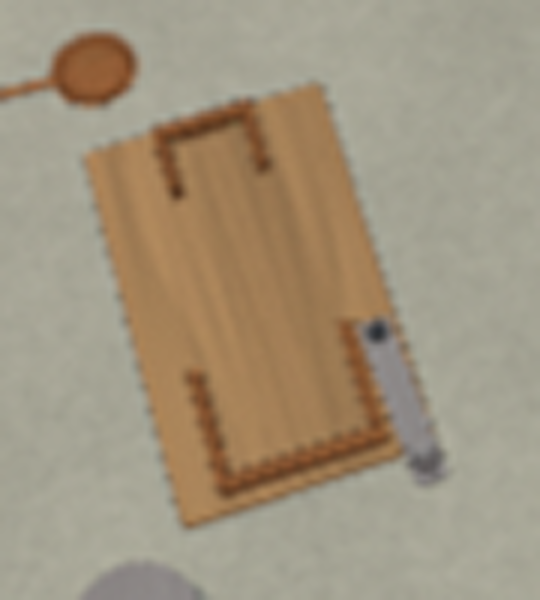

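View pics/si_stand.png

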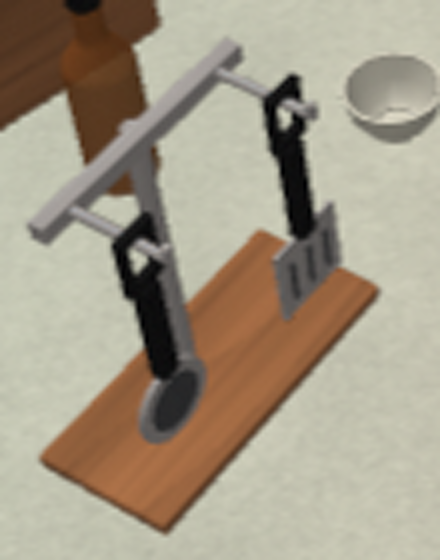

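```bash
python3 - <<'E'
from h import *
np.set_printoptions(precision=4,suppress=True)
for n in ["scene0","side0"]:
    im,P,K,E=cloud(n)
    hsv=cv2.cvtColor(im,cv2.COLOR_RGB2HSV)
    for name,box in dict(stand=(330,200,412,255) if n=="scene0" else (130,240,225,325), tray=(170,195,240,280) if n=="scene0" else None).items():
        if box is None: continue
        m=np.zeros(im.shape[:2],bool); m[box[1]:box[3],box[0]:box[2]]=True
        m&=(hsv[...,1]>90)&(abs(P[...,2]-.011)<.008)
        v,u=np.nonzero(m); X=plane(np.stack([u,v],1),.012,K,E)[:,:2]
        r=cv2.minAreaRect((X*1000).astype(np.float32)); print(n,name,m.sum(),r); print(cv2.boxPoints(r))
    # black things: eye/handle
    box=(335,165,412,222) if n=="scene0" else (140,200,220,260)
    m=np.zeros(im.shape[:2],bool); m[box[1]:box[3],box[0]:box[2]]=True
    m&=(hsv[...,2]<60)&(P[...,2]>.06)&(P[...,2]<.26)
    c,lab=cv2.connectedComponents(m.astype(np.uint8))
    for i in range(1,c):
        Q=P[lab==i]
        if len(Q)<25: continue
        print(n,"black",len(Q),np.median(Q,0),Q.min(0),Q.max(0)," top",Q[Q[:,2]>Q[:,2].max()-.045].mean(0), "handle",Q[(Q[:,2]<.19)].mean(0))
    # steel things above .2 : crossbar and pegs
    box=(330,155,430,225) if n=="scene0" else (125,190,225,260)
    m=np.zeros(im.shape[:2],bool); m[box[1]:box[3],box[0]:box[2]]=True
    m&=(hsv[...,2]>70)&(P[...,2]>.228)&(P[...,2]<.26)
    Q=P[m]; print("bar",len(Q),cv2.minAreaRect((Q[:,:2]*1000).astype(np.float32)),Q[:,2].max())
E
```

```text
scene0 stand 1659 ((661.4490356445312, 261.04876708984375), (107.46412658691406, 238.35374450683594), 10.77740478515625)
[[586.3794 368.0759]
 [630.9501 133.9265]
 [736.5187 154.0216]
 [691.948  388.1711]]
scene0 tray 2380 ((477.07281494140625, -289.431884765625), (311.56304931640625, 138.96209716796875), 0.12748774886131287)
[[ 321.1371 -220.2976]
 [ 321.4463 -359.2594]
 [ 633.0085 -358.5661]
 [ 632.6993 -219.6044]]
scene0 black 124 [0.6165 0.3203 0.1864] [0.6094 0.2657 0.0996] [0.6722 0.3405 0.2465]  top [0.6162 0.3208 0.2261] handle [0.6168 0.3214 0.1522]
scene0 black 122 [0.6408 0.1845 0.1871] [0.6328 0.1709 0.0898] [0.6447 0.2035 0.2445]  top [0.6389 0.1847 0.2259] handle [0.6414 0.1849 0.1509]
bar 472 ((644.6104736328125, 260.8170166015625), (98.01775360107422, 193.2866668701172), 10.767287254333496) 0.2441509571681124
side0 stand 2210 ((654.8292236328125, 266.91351318359375), (110.89539337158203, 239.25062561035156), 10.954387664794922)
[[577.6597 373.8225]
 [623.124  138.9313]
 [731.9987 160.0045]
 [686.5345 394.8957]]
side0 black 236 [0.6312 0.1941 0.1842] [0.6236 0.1766 0.1057] [0.648  0.2064 0.2453]  top [0.6333 0.1931 0.225 ] handle [0.6308 0.1929 0.1489]
side0 black 101 [0.6097 0.3265 0.2327] [0.6035 0.3108 0.1938] [0.623  0.3432 0.2438]  top [0.6097 0.3278 0.2281] handle [nan nan nan]
bar 579 ((642.9617309570312, 261.4109191894531), (99.49259185791016, 191.0841827392578), 9.998472213745117) 0.2428518019722476<stdin>:20: RuntimeWarning: Mean of empty slice.
  ret = um.true_divide(
```

Request:
arm_command --pt "0 0 -5 -0.17 6" --pt "3 0.3 -10 -0.35 6" --pt "8 0.6 -10 -0.53 6" --pt "13.5 1 -10 -0.71 6" --pt "18.9 1.3 -10 -0.88 6"

```text
time: 0.78
position: [0.6378, 0.1905, 0.3224]
tool_rot: [0.336, 0.942, -0.0, -0.0]
ft_force: [0.2, -0.4, 0.5]
grip_width: 0.0604
```

```bash
python3 - <<'E'
from h import *
np.set_printoptions(precision=4,suppress=True)
im,P,K,E=cloud("scene0"); hsv=cv2.cvtColor(im,cv2.COLOR_RGB2HSV)
# tray: drop spoon via component
m=np.zeros(im.shape[:2],bool); m[200:280,174:226]=True
m&=(hsv[...,1]>80)
c,lab,st,_=cv2.connectedComponentsWithStats(m.astype(np.uint8)); i=1+np.argmax(st[1:,4]); m=lab==i
m&=abs(P[...,2]-.012)<.006
m=cv2.morphologyEx(m.astype(np.uint8),cv2.MORPH_OPEN,np.ones((3,3)))>0
v,u=np.nonzero(m); X=plane(np.stack([u,v],1),.012,K,E)[:,:2]
print(cv2.minAreaRect((X*1000).astype(np.float32)))
cs=np.array([[88,153],[322,88],[187,524]])/6.+[160,190]-.4
print(plane(cs,.012,K,E))
print("pivot,knob",plane(np.array([[377,331],[427,465],[427,452]])/6.+[160,190]-.4,.040,K,E), plane(np.array([[427,455]])/6.+[160,190]-.4,.07,K,E))
print("mug",plane([[370,160]],0.0,K,E),"spoon",plane([[176,202],[126,214]],.01,K,E),'ramekin',plane([[313,273]],0,K,E),'jar',plane([[186,303]],0,K,E))
E
```

```text
((514.786865234375, -289.5531005859375), (137.07052612304688, 234.369384765625), 89.35910034179688)
[[ 0.3972 -0.3545  0.012 ]
 [ 0.4025 -0.2184  0.012 ]
 [ 0.6308 -0.3566  0.012 ]]
pivot,knob [[ 0.573  -0.2326  0.04  ]
 [ 0.6545 -0.2298  0.04  ]
 [ 0.6477 -0.2277  0.04  ]] [[ 0.6612 -0.2287  0.07  ]]
mug [[0.4162 0.3844 0.    ]] spoon [[ 0.3475 -0.3372  0.01  ]
 [ 0.3344 -0.5077  0.01  ]] ramekin [[0.75   0.0109 0.    ]] jar [[ 0.702  -0.3922  0.    ]]
```

Request:
arm_command --pt "0 0 0 -0.18 6" --pt "0 0 0 -0.36 6" --pt "0 0 0 -0.54 6" --pt "0 0 0 -0.72 6" --pt "0 0 0 -0.88 6"

```text
time: 1.4
position: [0.6376, 0.189, 0.322]
tool_rot: [-0.097, 0.995, -0.0, -0.001]
ft_force: [-0.9, -0.3, -0.9]
grip_width: 0.0601
```

```bash
python3 - <<'E'
from h import *
from rig import robot
o=robot.get_obs(); print(o["position"],o["tool_rot"],o["q"])
snap(robot,"wrist","w1")
E
```

```text
[0.63764805 0.18904679 0.32197775] [-9.71923276e-02  9.95265448e-01 -2.15807322e-05 -5.82611906e-04] [ 1.20545896e-01  5.00169840e-01  1.19746010e+00 -1.62473435e-05
  1.44512862e+00 -1.64494042e+00]
```

View pics/w1.png

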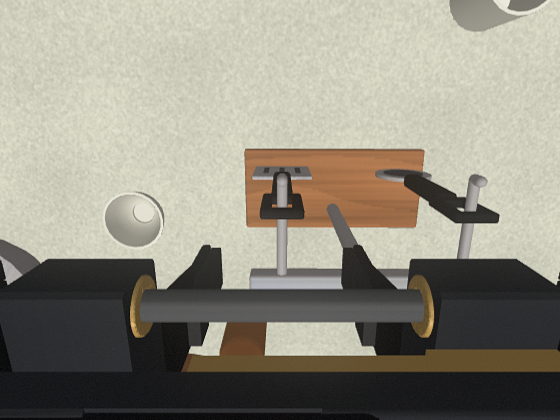

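```bash
python3 - <<'E'
from h import *
np.set_printoptions(precision=4,suppress=True)
im,P,K,E=cloud("w1"); hsv=cv2.cvtColor(im,cv2.COLOR_RGB2HSV)
m=np.zeros(im.shape[:2],bool); m[165:225,255:310]=True
m&=(hsv[...,2]<60)
v,u=np.nonzero(m)
Q=P[m]; print(len(Q), u.min(),u.max(),v.min(),v.max(),np.nanmax(Q[:,2]))
from scipy.spatial.transform import Rotation as R
yaw=np.deg2rad(10.8); 
T=Q[Q[:,2]>.236]; print("top",T.mean(0),T.min(0),T.max(0),len(T))
print(cv2.minAreaRect((T[:,:2]*1000).astype(np.float32)))
lo=Q[(Q[:,2]>.2)&(Q[:,2]<.23)]; print("sides",lo.mean(0),lo.min(0),lo.max(0))
print(plane([[282.5,206]],.243,K,E))
# pegs ends / crossbar
b=np.zeros(im.shape[:2],bool); b[265:290,245:345]=True; B=P[b]; B=B[(B[:,2]>.22)&(B[:,2]<.25)]; print("bar",cv2.minAreaRect((B[:,:2]*1000).astype(np.float32)),B[:,2].mean())
s=np.zeros(im.shape[:2],bool); s[145:230,240:426]=True; s&=(hsv[...,1]>110)&(abs(P[...,2]-.012)<.01); S=P[s]; print("base",cv2.minAreaRect((S[:,:2]*1000).astype(np.float32)))
E
```

```text
1015 260 303 168 218 0.24529260369671127
top [0.6347 0.1898 0.2424] [0.6294 0.1738 0.236 ] [0.6406 0.205  0.2453] 459
((635.46533203125, 189.36839294433594), (7.389068126678467, 30.92581558227539), 11.077857971191406)
sides [0.6334 0.1888 0.2121] [0.6294 0.1738 0.2001] [0.6399 0.2043 0.2297]
[[0.6297 0.1889 0.243 ]]
bar ((685.7921142578125, 210.60369873046875), (20.16901969909668, 72.58067321777344), 11.161134719848633) 0.2349325176206786
base ((657.9120483398438, 265.057373046875), (108.00180053710938, 238.6598663330078), 10.953402519226074)
```

Request:
arm_command --pt "0.2 0.1 4 0 6" --pt "0.2 0.1 8 0 6" --pt "0.2 0.1 10.2 0 6" --pt "0.2 0.1 10.2 0 6"

```text
time: 1.95
position: [0.6341, 0.1894, 0.218]
tool_rot: [-0.094, 0.996, -0.0, -0.003]
ft_force: [0.3, -0.4, 0.3]
grip_width: 0.0598
```

```bash
python3 - <<'E'
from h import *
from rig import robot
o=robot.get_obs(); print(o["position"],o["tool_rot"])
snap(robot,"wrist","w2")
E
```

```text
[0.63413839 0.18937354 0.21795864] [-9.35871412e-02  9.95606828e-01 -8.13175895e-05 -2.91282926e-03]
```

View pics/w2.png

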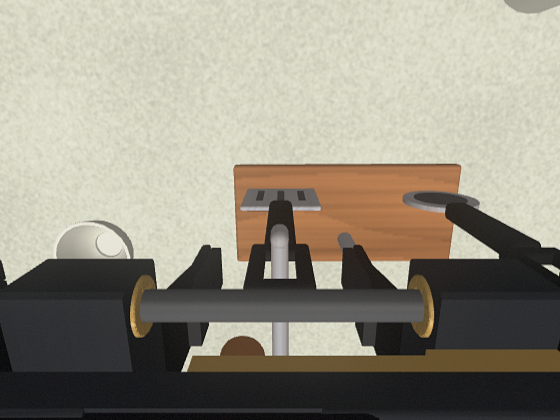

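Request:
arm_command --pt "0 0 0 0 4" --pt "0 0 0 0 2.5" --pt "0 0 0 0 2.5" --pt "0 0 0 0 2.5" --newtons 10

```text
time: 2.5
position: [0.6361, 0.1895, 0.2212]
tool_rot: [-0.094, 0.996, -0.0, 0.001]
ft_force: [0.5, -1.3, 1.0]
grip_width: 0.0315
```

Request:
arm_command --pt "0 0 -0.6 0 2.5" --pt "0 0 -1.2 0 2.5" --pt "0 0 -1.6 0 2.5" --pt "0 0 -1.6 0 2.5"

```text
time: 3.0
position: [0.6361, 0.1897, 0.2371]
tool_rot: [-0.094, 0.996, 0.0, 0.0]
ft_force: [0.3, 0.5, -1.3]
grip_width: 0.0318
```

```bash
python3 - <<'E'
from h import *
from rig import robot
o=robot.get_obs(); print(o["position"],o["tool_rot"],o["ft_force"])
snap(robot,"side","s3"); snap(robot,"wrist","w3")
a=cv2.imread("pics/s3.png"); b=cv2.imread("pics/w3.png")
cv2.imwrite("pics/c3.png",np.hstack([cv2.resize(a[170:310,140:260],(480,560),interpolation=cv2.INTER_CUBIC)[:,:400],cv2.resize(b[140:340,200:360],(400,500))[:560].repeat(1,0) if 0 else cv2.resize(b[140:340,200:360],(400,560))]))
E
```

```text
[0.63605791 0.18970366 0.2370512 ] [-9.44564630e-02  9.95528895e-01  4.82698536e-05  4.40359195e-04] [ 0.30594095  0.46051584 -1.3032654 ]
```

View pics/c3.png

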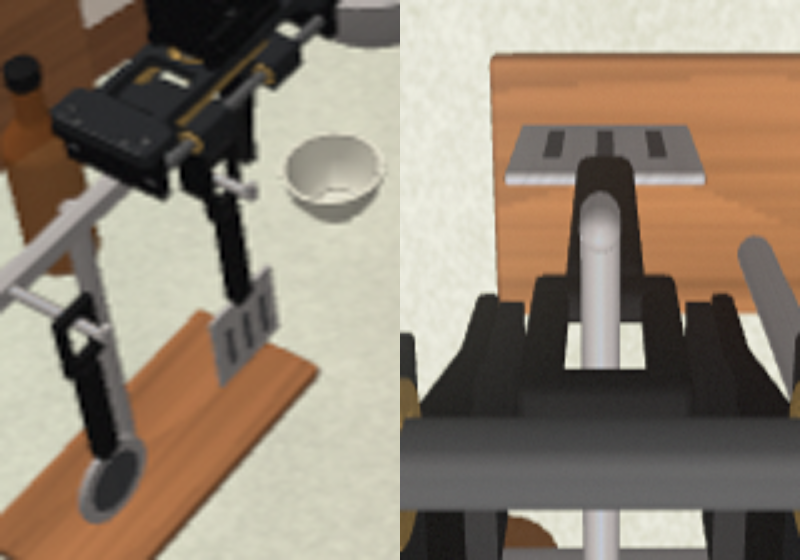

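The eye (wrist, cols ~250–315) is gripped and raised around the peg, and the force reads about the turner's weight. Next I pull it off towards the front.

Request:
arm_command --pt "1.2 0 0 0 2.5" --pt "2.6 0 0 0 2.5" --pt "4.2 0 0 0 2.5" --pt "6 0 0 0 2.5" --pt "8 0 0 0 2.5"

```text
time: 3.72
position: [0.5556, 0.1744, 0.2364]
tool_rot: [-0.094, 0.996, -0.0, -0.001]
ft_force: [0.7, 0.6, -1.3]
grip_width: 0.0319
```

```bash
python3 - <<'E'
from h import *
from rig import robot
o=robot.get_obs(); print(o["position"],o["tool_rot"],o["ft_force"])
snap(robot,"side","s4")
E
```

```text
[0.55564095 0.1743565  0.23637135] [-9.44696230e-02  9.95527608e-01 -1.42738780e-05 -5.21359594e-04] [ 0.65393873  0.61146191 -1.34290004]
```

View pics/s4.png

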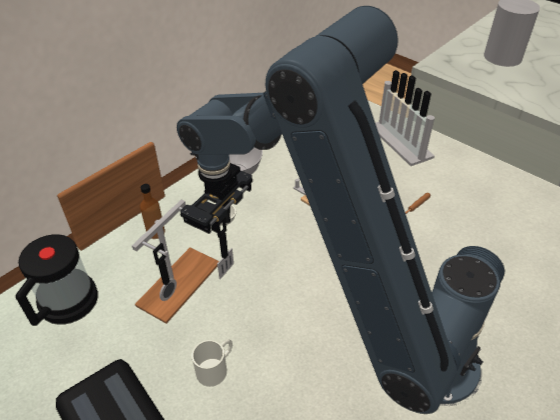

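Request:
arm_command --pt "0 -3 0 0.05 2.5" --pt "-0.2 -7.5 0.8 0.1 2.5" --pt "-0.4 -12 2 0.15 2.5" --pt "-0.6 -16.5 3 0.19 2.5" --pt "-0.8 -19.4 4 0.19 2.5"

```text
time: 4.4
position: [0.6019, -0.0166, 0.1962]
tool_rot: [0.001, 1.0, -0.0, 0.0]
ft_force: [-0.0, 0.4, -1.9]
grip_width: 0.0321
```

Request:
arm_command --pt "0 0 0 0 2.5" --pt "0 0 0 0 2.5"

```text
time: 4.65
position: [0.6011, -0.0139, 0.1965]
tool_rot: [0.001, 1.0, 0.0, -0.0]
ft_force: [0.7, -0.7, -1.0]
grip_width: 0.0318
```

```bash
python3 - <<'E'
from h import *
from rig import robot
o=robot.get_obs(); print(o["position"],o["tool_rot"],o["ft_force"])
snap(robot,"scene","sc5");snap(robot,"wrist","w5")
a=cv2.imread("pics/sc5.png"); b=cv2.imread("pics/w5.png")
cv2.imwrite("pics/c5.png",np.hstack([cv2.resize(a[140:290,220:370],(400,400)),cv2.resize(b,(400,300))[:,:].copy() if 0 else cv2.copyMakeBorder(cv2.resize(b,(400,300)),0,100,0,0,0)]))
E
```

```text
[ 0.60114277 -0.0138665   0.19653592] [ 5.22330308e-04  9.99999715e-01  4.05524369e-04 -3.63944781e-04] [ 0.72372577 -0.74799387 -1.04246153]
```

View pics/c5.png

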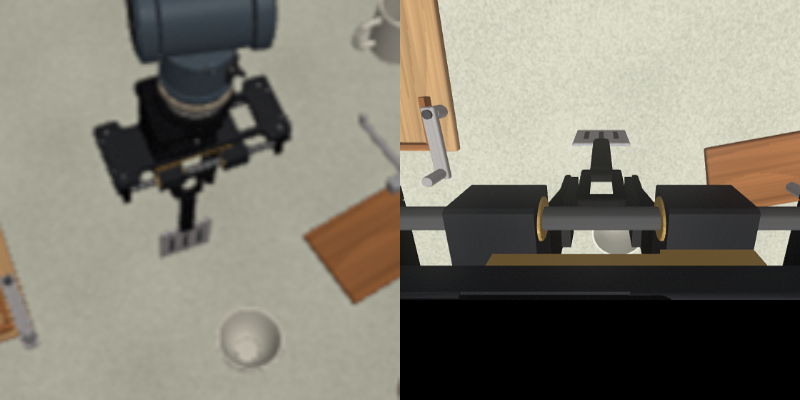

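Request:
arm_command --pt "0 0 1 0 2.5" --pt "0 0 1.8 0 2.5" --pt "0 0 2.1 0 2.5" --pt "0 0 2.1 0 2.5" --newtons 5

```text
time: 5.25
position: [0.6021, -0.0141, 0.1759]
tool_rot: [0.0, 1.0, 0.0, 0.001]
ft_force: [0.0, 1.7, 2.1]
grip_width: 0.0318
```

Request:
arm_command --pt "1.2 0 0.1 0 2.5" --pt "2.6 0 0.3 0 2.5" --pt "3.9 0 0.6 0 2.5" --pt "5.1 0 0.9 0 2.5"

```text
time: 5.75
position: [0.549, -0.0143, 0.1669]
tool_rot: [0.0, 1.0, -0.0, -0.0]
ft_force: [-1.7, 0.1, 2.8]
grip_width: 0.0321
```

```bash
python3 - <<'E'
from h import *
from rig import robot
o=robot.get_obs(); print(o["position"],o["tool_rot"],o["ft_force"])
snap(robot,"scene","sc6");snap(robot,"wrist","w6")
a=cv2.imread("pics/sc6.png"); b=cv2.imread("pics/w6.png")
cv2.imwrite("pics/c6.png",np.hstack([cv2.resize(a[140:290,220:370],(400,400)),cv2.copyMakeBorder(cv2.resize(b,(400,300)),0,100,0,0,0)]))
E
```

```text
[ 0.54896359 -0.01430068  0.16686892] [ 3.54264390e-04  9.99999860e-01 -3.83061349e-06 -3.91770992e-04] [-1.72032999  0.12614897  2.8203749 ]
```

View pics/c6.png

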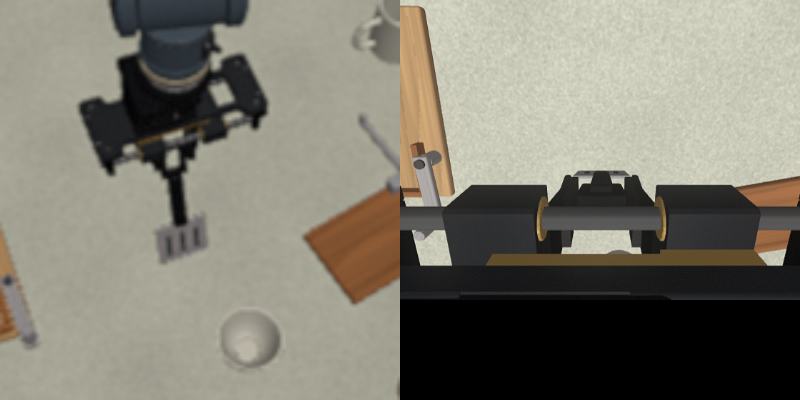

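Request:
arm_command --pt "2.5 0 1 0 2.5" --pt "4.8 0 2.2 0 2.5" --pt "6.9 0 3.7 0 2.5" --pt "8.7 0 5.5 0 2.5" --pt "10.3 0 7.5 0 2.5"

```text
time: 6.48
position: [0.4469, -0.0144, 0.0909]
tool_rot: [0.0, 1.0, -0.0, 0.0]
ft_force: [1.3, -0.8, -0.6]
grip_width: 0.032
```

```bash
python3 - <<'E'
from h import *
from rig import robot
o=robot.get_obs(); print(o["position"],o["tool_rot"],o["ft_force"])
snap(robot,"scene","sc7")
a=cv2.imread("pics/sc7.png")
cv2.imwrite("pics/c7.png",cv2.resize(a[140:290,220:370],(500,500)))
E
```

```text
[ 0.44690265 -0.01439952  0.09090553] [ 3.19657265e-04  9.99999939e-01 -1.22703367e-04  6.71386033e-05] [ 1.32494044 -0.83552166 -0.56587222]
```

View pics/c7.png

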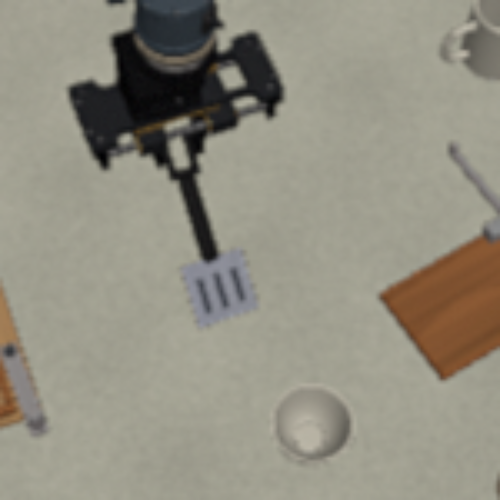

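Request:
arm_command --pt "1.3 0 2.2 0 2.5" --pt "2.3 0 4.5 0 2.5" --pt "2.8 0 6.4 0 2.5" --pt "3.1 0 8 0 2.5" --pt "3.1 0 8.5 0 2.5"

```text
time: 7.15
position: [0.4165, -0.0143, 0.0057]
tool_rot: [0.0, 1.0, 0.0, -0.001]
ft_force: [-0.5, -0.5, 0.3]
grip_width: 0.0319
```

```bash
python3 - <<'E'
from h import *
from rig import robot
o=robot.get_obs(); print(o["position"],o["tool_rot"],o["ft_force"])
snap(robot,"side","s8")
a=cv2.imread("pics/s8.png")
cv2.imwrite("pics/c8.png",cv2.resize(a[180:330,150:350],(800,600)))
E
```

```text
[ 0.41651306 -0.01434686  0.00570361] [ 4.57082409e-04  9.99999533e-01  2.25547511e-04 -8.21657005e-04] [-0.46101242 -0.46090311  0.32358664]
```

View pics/c8.png

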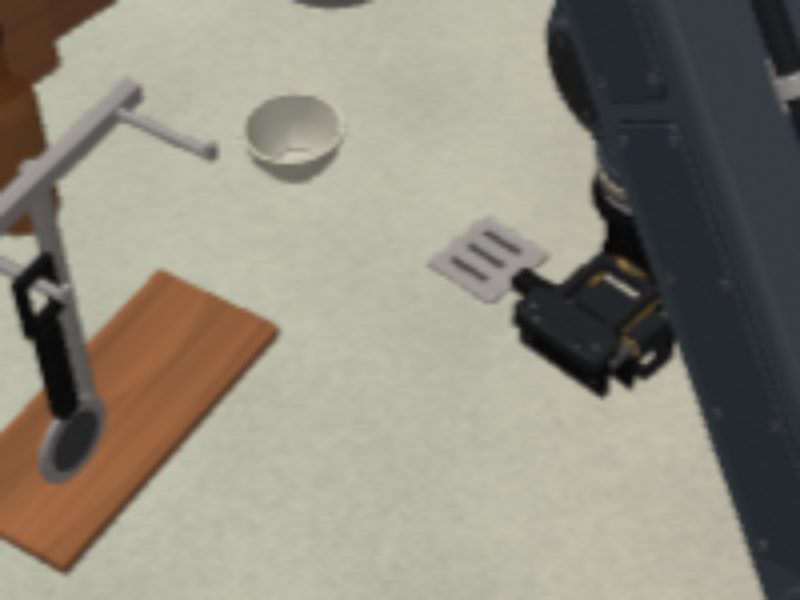

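Request:
arm_command --pt "0 0 0.3 0 2.5" --pt "0 0 0.3 0 3.5" --pt "0 0 0.3 0 4.5" --pt "0 0 0.3 0 5.5" --pt "0 0 0.3 0 6"

```text
time: 7.82
position: [0.4168, -0.0143, 0.0037]
tool_rot: [0.0, 1.0, -0.0, 0.0]
ft_force: [-0.5, -0.8, -0.3]
grip_width: 0.056
```

Request:
arm_command --pt "0 0 -3 0 6" --pt "-2 0 -8 0 6" --pt "-2 0 -13 0 6" --pt "-2 0 -16 0 6"

```text
time: 8.32
position: [0.4373, -0.0144, 0.1659]
tool_rot: [0.0, 1.0, -0.0, 0.002]
ft_force: [1.2, -0.2, 0.4]
grip_width: 0.0597
```

```bash
python3 - <<'E'
from h import *
from rig import robot
o=robot.get_obs(); print(o["position"],o["tool_rot"],o["ft_force"],o["time"])
for n in ["scene","wrist","side"]: snap(robot,n,"r9"+n)
a=cv2.imread("pics/r9scene.png"); b=cv2.imread("pics/r9wrist.png")
cv2.imwrite("pics/c9.png",np.hstack([cv2.resize(a[140:290,220:370],(400,400)),cv2.copyMakeBorder(cv2.resize(b,(400,300)),0,100,0,0,0)]))
E
```

```text
[ 0.43733379 -0.01442453  0.16593811] [ 2.79069164e-04  9.99998541e-01 -4.86872359e-04  1.61324729e-03] [ 1.15636148 -0.21615405  0.39308497] 8.325
```

View pics/c9.png

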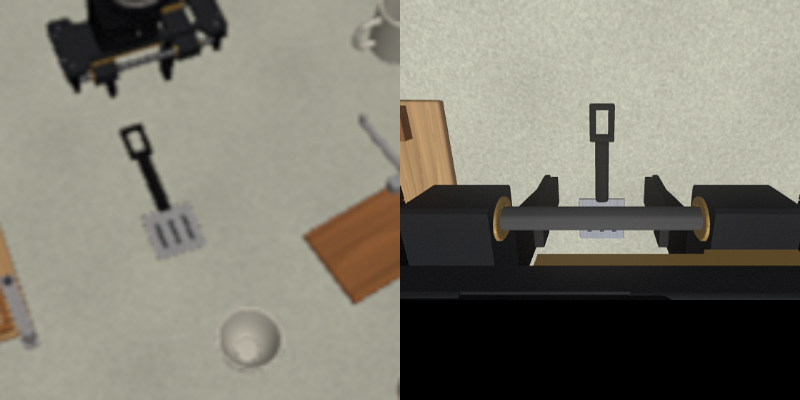

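Scene and wrist views show the turner lying flat, straight along x, with the gripper clear of it. Next I measure its pose and refine the tray's.

```bash
python3 - <<'E'
from h import *
np.set_printoptions(precision=4,suppress=True)
for n,box in [("r9scene",(255,180,310,245)),("r9wrist",(385,60,480,290)),("r9side",(230,220,330,300))]:
    im,P,K,E=cloud(n); hsv=cv2.cvtColor(im,cv2.COLOR_RGB2HSV)
    if n=="r9wrist": box=(240,135,320,285)
    m=np.zeros(im.shape[:2],bool); m[box[1]:box[3],box[0]:box[2]]=True
    m&=(hsv[...,2]<90)&(P[...,2]<.03)&(P[...,2]>0.002)
    v,u=np.nonzero(m); 
    if not len(u): print(n,"none"); continue
    X=plane(np.stack([u,v],1),.014,K,E)[:,:2]
    b=X[X[:,0]<.52]
    print(n,len(u),"zmax",np.nanmax(P[m][:,2]),"x",X.min(0),X.max(0))
    for a in np.arange(.38,.55,.02):
        q=X[(X[:,0]>=a)&(X[:,0]<a+.02)]
        if len(q): print(round(a+.01,3),q[:,1].min(),q[:,1].max(),q[:,1].mean(),len(q))
E
```

```text
r9scene 200 zmax 0.01857823016899893 x [ 0.4047 -0.0361] [0.5849 0.004 ]
0.41 -0.031428220222759345 -0.0020544816802888777 -0.017212061516060646 23
0.43 -0.031727462851454835 -0.0015959632246568267 -0.016738841153052263 20
0.45 -0.031189781000551836 -0.002107083255520059 -0.017468491955752955 30
0.47 -0.024971535351412805 -0.008677587335386844 -0.016753080650042315 25
0.49 -0.024799937937559885 -0.00913068596272995 -0.016866909352774323 23
0.51 -0.02513715505260114 -0.00866465664232205 -0.016997993409140415 25
0.53 -0.0246316502860994 -0.009113462287888896 -0.016667668424185846 23
0.55 -0.03343735760631472 0.002229010804078835 -0.012777557261950345 5
r9wrist 2783 zmax 0.017081270635474054 x [ 0.3979 -0.0293] [0.5329 0.002 ]
0.39 -0.02899012984659023 0.0019570838971631494 -0.013515985082209851 102
0.41 -0.029263260288271364 0.0020483695217579246 -0.014047683463840423 486
0.43 -0.02862935661902949 0.0016319283990949267 -0.013375306485048174 426
0.45 -0.028703779475880757 0.0017113714453855147 -0.013711595010064482 501
0.47 -0.022503639974402717 -0.005406364085879363 -0.0139550640656199
[... 258 characters left out ...]
87663484 x [ 0.3945 -0.0292] [0.5778 0.0082]
0.39 -0.024863378722419283 0.007594344756751581 -0.009417769257884586 15
0.41 -0.02482245914810932 0.00688462028412129 -0.008346728143307459 41
0.43 -0.024781257116637256 0.007033727236976595 -0.009130785514944305 43
0.45 -0.024697993902524695 0.0035514303367896183 -0.009765438185536764 42
0.47 -0.01890241406932336 0.0011704602636629646 -0.009098563812827138 39
0.49 -0.01877697848867843 0.0013029855975894566 -0.008755785057369266 39
0.51 -0.01864976830254883 0.0005377193292780413 -0.00913749398305413 35
0.53 -0.018520745583176734 -0.0002356481570319202 -0.010151416894897467 21
0.55 -0.029227042853252283 0.007846812581237095 -0.012698707707593127 8
```

Request:
arm_command --pt "-3 0 4 0 6" --pt "-5.9 0.1 9 0 6" --pt "-5.9 0.1 13 0 6" --pt "-5.9 0.1 16 0 6" --pt "-5.9 0.1 16.3 0 6"

```text
time: 9.1
position: [0.4936, -0.0129, 0.0002]
tool_rot: [0.0, 1.0, 0.0, -0.002]
ft_force: [-5.3, 1.7, 38.4]
grip_width: 0.06
```

Request:
arm_command --pt "0 0 0 0 4" --pt "0 0 0 0 1" --pt "0 0 0 0 1" --pt "0 0 0 0 1" --pt "0 0 0 0 1" --newtons 30

```text
time: 9.72
position: [0.4954, -0.0134, 0.0004]
tool_rot: [0.0, 1.0, -0.0, -0.0]
ft_force: [-0.5, -1.0, 12.0]
grip_width: 0.0181
```

Request:
arm_command --pt "0 0 -2 0 1" --pt "0 0 -5 0 1" --pt "0 0 -9 0 1" --pt "0 0 -13 0 1" --pt "0 0 -15 0 1"

```text
time: 10.35
position: [0.495, -0.0133, 0.1505]
tool_rot: [0.0, 1.0, 0.0, -0.001]
ft_force: [0.2, -0.6, -1.1]
grip_width: 0.0177
```

Request:
arm_command --pt "0 -4 0 0 1" --pt "0 -9 0 0 1" --pt "0 -14 0 0 1" --pt "0 -18 0 0 1" --pt "0 -20 0 0 1"

```text
time: 10.98
position: [0.4943, -0.2147, 0.1485]
tool_rot: [0.002, 1.0, 0.001, -0.001]
ft_force: [-0.0, 0.9, -2.2]
grip_width: 0.0178
```

```bash
python3 - <<'E'
from h import *
from rig import robot
o=robot.get_obs(); print(o["position"],o["tool_rot"],o["ft_force"],o["time"])
snap(robot,"wrist","w10"); snap(robot,"scene","s10")
E
```

```text
[ 0.49431162 -0.21469365  0.14848214] [ 0.00160633  0.99999711  0.00105323 -0.00144724] [-0.01995975  0.85503895 -2.19715709] 10.975
```

View pics/w10.png

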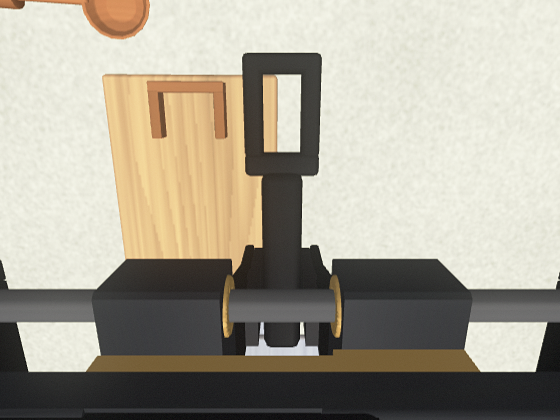

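View pics/s10.png

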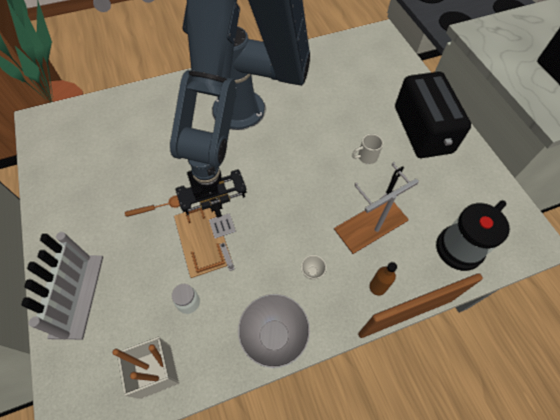

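```bash
python3 - <<'E'
from h import *
np.set_printoptions(precision=4,suppress=True)
im,P,K,E=cloud("w10"); hsv=cv2.cvtColor(im,cv2.COLOR_RGB2HSV)
m=(hsv[...,2]<80); m[:, :225]=0; m[:,340:]=0; m[250:]=0
m&=(P[...,2]>.1); Q=P[m]; print("turner",Q.min(0),Q.max(0))
for a in np.arange(.38,.5,.015):
    q=Q[(Q[:,0]>=a)&(Q[:,0]<a+.015)]
    if len(q): print(round(a+.0075,4),q[:,1].min(),q[:,1].max(),np.median(q[:,2]))
# image edge
v,u=np.nonzero(m); ze=np.median(Q[Q[:,0]<Q[:,0].min()+.01][:,2]); print("eye end px",v.min(),u.min(),u.max(),plane([[282,v.min()-.5]],ze,K,E),ze)
# tray base top
t=(hsv[...,1]>50)&(abs(P[...,2]-.012)<.005); t[:65]=0; t[262:]=0
t=cv2.morphologyEx(t.astype(np.uint8),cv2.MORPH_OPEN,np.ones((3,3)))>0
T=P[t]; v,u=np.nonzero(t); X=plane(np.stack([u,v],1),.012,K,E)
print("tray min",X.min(0),X.max(0))
for r in (100,150,200,245):
    q=u[v==r]; print(r,q.min(),q.max(),plane([[q.min()-.5,r]],.012,K,E)[0])
print("end edge",[ (v[u==c].min(),plane([[c,v[u==c].min()-.5]],.012,K,E)[0]) for c in (115,140,235)])
f=(hsv[...,1]>50)&(P[...,2]>.021)&(P[...,2]<.03); f[:70]=0; f[145:]=0
v,u=np.nonzero(f); X=plane(np.stack([u,v],1),.026,K,E); print("fence",u.min(),u.max(),v.min(),v.max(),X.min(0),X.max(0))
for r in (105,115,125):
    q=np.sort(u[v==r]); s=q[1:][np.diff(q)>5]; e=q[:-1][np.diff(q)>5]; print(r,q.min(),e,s,q.max(),plane([[q.min()-.5,r],[q.max()+.5,r]],.026,K,E)[:,1])
E
```

```text
turner [ 0.3974 -0.2317  0.1478] [ 0.4856 -0.1965  0.1643]
0.4025 -0.22957410465810474 -0.19803809212036932 0.15939873204355745
0.4175 -0.2296087341149239 -0.19796544251973294 0.15929845680908705
0.4325 -0.22968338409080635 -0.19793465967094126 0.15928836950311853
0.4475 -0.2297388336921206 -0.19810412210064887 0.16009788998029986
0.4625 -0.22285664332999733 -0.2050919912090383 0.162148413063966
0.4775 -0.23168962373048987 -0.19647454499270567 0.16197237194794248
0.4925 -0.2265516746647936 -0.2005769361242413 0.14901915363738644
eye end px 53 242 320 [[ 0.3976 -0.2135  0.1594]] 0.15940826648468237
tray min [ 0.3944 -0.3571  0.012 ] [ 0.5549 -0.2177  0.012 ]
100 105 276 [ 0.4133 -0.3558  0.012 ]
150 111 276 [ 0.4533 -0.3565  0.012 ]
200 118 261 [ 0.4966 -0.3564  0.012 ]
245 123 261 [ 0.5386 -0.3575  0.012 ]
end edge [(np.int64(75), array([ 0.3941, -0.3448,  0.012 ])), (np.int64(75), array([ 0.3941, -0.3251,  0.012 ])), (np.int64(75), array([ 0.3944, -0.2501,  0.012 ]))]
fence 147 225 81 138 [ 0.3999 -0.316   0.026 ] [ 0.4425 -0.2573  0.026 ]
105 149 [160] [214] 224 [-0.3159 -0.2574]
115 150 [161] [214] 224 [-0.3159 -0.2577]
125 151 [162] [215] 225 [-0.3159 -0.2573]
```

Request:
arm_command --pt "-0.5 -2.5 1 0.01 1" --pt "-1 -5 3 0.01 1" --pt "-1.5 -7.2 5 0.01 1" --pt "-1.5 -7.2 5 0.01 1" --pt "-1.5 -7.2 5 0.01 1"

```text
time: 11.7
position: [0.5101, -0.2841, 0.1003]
tool_rot: [0.005, 1.0, 0.001, -0.001]
ft_force: [-0.7, -0.3, -0.9]
grip_width: 0.0177
```

```bash
cat > m.py <<'E'
from h import *
from rig import robot
import sys
np.set_printoptions(precision=4,suppress=True)
tag=sys.argv[1]
o=robot.get_obs(); p=o["position"]; print(p,o["tool_rot"],o["ft_force"],o["time"])
snap(robot,"wrist",tag)
im,P,K,E=cloud(tag); hsv=cv2.cvtColor(im,cv2.COLOR_RGB2HSV)
m=(hsv[...,2]<80)&(P[...,2]>p[2]+.002); m[:, :225]=0; m[:,340:]=0; m[250:]=0
c,lab,st,_=cv2.connectedComponentsWithStats(m.astype(np.uint8)); m=lab==(1+np.argmax(st[1:,4]))
Q=P[m]; v,u=np.nonzero(m); k=Q[:,0]<Q[:,0].min()+.04; ze=np.median(Q[k][:,2])
ends=plane([[282,v.min()-.5]],ze,K,E)[0]
print("eye end x",ends[0],"origin x",ends[0]+.008,"mid y",[(round(a,3),(Q[abs(Q[:,0]-a)<.006][:,1].min()+Q[abs(Q[:,0]-a)<.006][:,1].max())/2) for a in (ends[0]+.012,ends[0]+.045,ends[0]+.062)],"midplane",ze-.004)
f=(hsv[...,1]>50)&(P[...,2]>.021)&(P[...,2]<.03); f[200:]=0; f[:,:180]=0;f[:,380:]=0
v,u=np.nonzero(f); X=plane(np.stack([u,v],1),.026,K,E); X=X[X[:,0]>.395]; print("fence",X.min(0),X.max(0),"mid y",(X.min(0)+X.max(0))[1]/2)
E
python3 m.py w11
```

```text
[ 0.5101 -0.2841  0.1003] [ 0.0051  1.      0.0007 -0.0006] [-0.6923 -0.3292 -0.9485] 11.7
eye end x 0.4133461373687616 origin x 0.4213461373687616 mid y [(np.float64(0.425), np.float64(-0.28263275114121156)), (np.float64(0.458), np.float64(-0.2828553405864129)), (np.float64(0.475), np.float64(-0.2831339737483035))] midplane 0.10696973398081036
fence [ 0.4001 -0.3163  0.026 ] [ 0.4425 -0.2585  0.026 ] mid y -0.2873798937895649
```

View pics/w11.png

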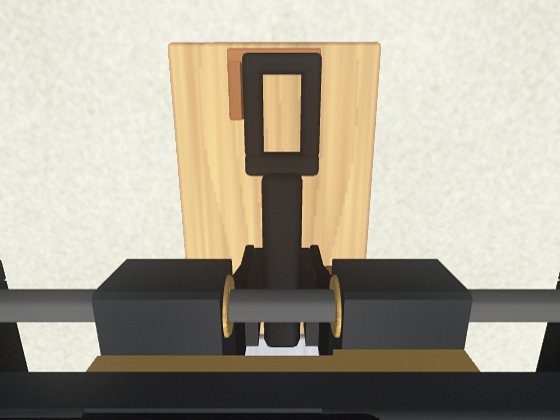

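Request:
arm_command --pt "0 -0.4 2 0 1" --pt "0 -0.4 4.5 0 1" --pt "0 -0.4 6 0 1" --pt "0 -0.4 6 0 1"

```text
time: 12.25
position: [0.5098, -0.2883, 0.04]
tool_rot: [0.005, 1.0, 0.001, -0.001]
ft_force: [0.1, 1.0, -0.5]
grip_width: 0.0179
```

```bash
python3 m.py w12; python3 - <<'E'
from h import *
from rig import robot
snap(robot,"scene","s12")
a=cv2.imread("pics/s12.png"); b=cv2.imread("pics/w12.png")
cv2.imwrite("pics/c12.png",np.hstack([cv2.resize(a[190:290,160:250],(450,500),interpolation=cv2.INTER_CUBIC),cv2.resize(b[20:270,160:400],(350,364)).repeat(1,0) if 0 else cv2.copyMakeBorder(cv2.resize(b[20:270,160:400],(350,364)),0,136,0,0,0)]))
E
```

```text
[ 0.5098 -0.2883  0.04  ] [ 0.0051  1.      0.0007 -0.0008] [ 0.1352  0.9872 -0.5182] 12.25
eye end x 0.4130803120247752 origin x 0.4210803120247752 mid y [(np.float64(0.425), np.float64(-0.2867617996938475)), (np.float64(0.458), np.float64(-0.2870370778752549)), (np.float64(0.475), np.float64(-0.28733856971045457))] midplane 0.04673622352225665
fence [ 0.3998 -0.3163  0.026 ] [ 0.4426 -0.2584  0.026 ] mid y -0.28733277778626765
```

View pics/c12.png

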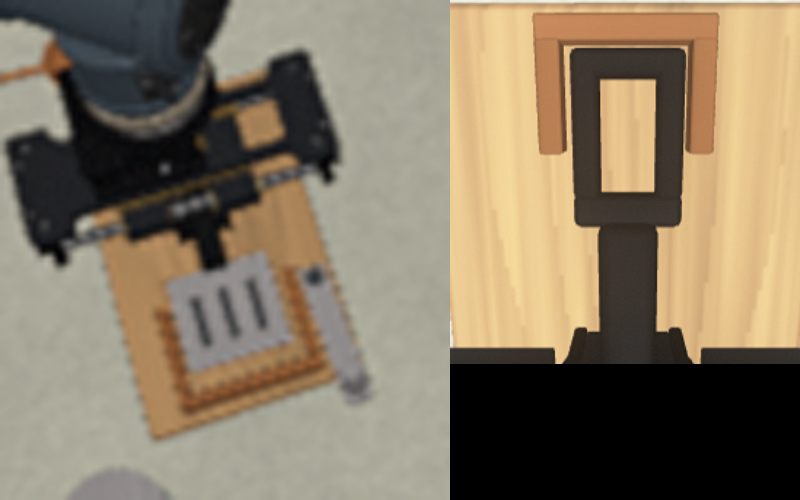

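The eye sits centred over its pocket and the blade over the wide pocket, so I lower it.

Request:
arm_command --pt "0 0 0.8 0 1" --pt "0 0 1.6 0 1" --pt "0 0 2.2 0 1" --pt "0 0 2.5 0 1" --pt "0 0 2.6 0 1"

```text
time: 12.98
position: [0.5102, -0.2893, 0.0142]
tool_rot: [0.005, 1.0, 0.0, -0.0]
ft_force: [0.1, -0.0, -1.8]
grip_width: 0.0175
```

```bash
python3 m.py w13
```

```text
[ 0.5102 -0.2893  0.0142] [ 0.0054  1.      0.0002 -0.0002] [ 0.0683 -0.0292 -1.7892] 12.975
eye end x 0.4134592533668818 origin x 0.4214592533668818 mid y [(np.float64(0.425), np.float64(-0.28773593339952397)), (np.float64(0.458), np.float64(-0.2879981385047154)), (np.float64(0.475), np.float64(-0.28832534352546146))] midplane 0.020818102636827724
fence [ 0.3998 -0.3163  0.026 ] [ 0.473  -0.2584  0.026 ] mid y -0.2873390184225811
```

Midplane 20.8 mm against a seat of 19 mm. I go down another 1 mm and release.

Request:
arm_command --pt "0 0 0.1 0 1" --pt "0 0 0.1 0 2.5" --pt "0 0 0.1 0 3.2" --pt "0 0 0.1 0 4" --pt "0 0 0.1 0 4.5"

```text
time: 13.65
position: [0.5104, -0.2894, 0.0137]
tool_rot: [0.005, 1.0, -0.0, 0.0]
ft_force: [0.5, 0.2, -0.6]
grip_width: 0.0415
```

Request:
arm_command --pt "0 0 0 0 4.5" --pt "0 0 -3 0 4.5" --pt "0 0 -8 0 4.5" --pt "0 0 -13 0 4.5" --pt "0 0 -16 0 4.5"

```text
time: 14.28
position: [0.5111, -0.2899, 0.1763]
tool_rot: [0.005, 1.0, -0.001, 0.001]
ft_force: [-0.1, 0.0, -0.9]
grip_width: 0.0449
```

```bash
python3 - <<'E'
from h import *
from rig import robot
np.set_printoptions(precision=4,suppress=True)
o=robot.get_obs(); print(o["position"],o["tool_rot"],o["ft_force"],o["time"],o["q"])
snap(robot,"scene","s14"); snap(robot,"wrist","w14")
a=cv2.imread("pics/s14.png"); b=cv2.imread("pics/w14.png")
cv2.imwrite("pics/c14.png",np.hstack([cv2.resize(a[190:290,160:250],(360,400),interpolation=cv2.INTER_CUBIC),cv2.copyMakeBorder(cv2.resize(b,(440,330)),0,70,0,0,0)]))
im,P,K,E=cloud("w14"); hsv=cv2.cvtColor(im,cv2.COLOR_RGB2HSV)
m=(hsv[...,2]<80)&(P[...,2]>.012)&(P[...,2]<.035); m[:, :225]=0; m[:,340:]=0
v,u=np.nonzero(m); X=plane(np.stack([u,v],1),.024,K,E); print(X.min(0),X.max(0),np.nanmedian(P[m][:,2]))
E
```

```text
[ 0.5111 -0.2899  0.1763] [ 0.0054  1.     -0.0012  0.0014] [-0.0698  0.0073 -0.8881] 14.275 [-0.7061  0.5323  1.5779 -0.      1.0278 -2.2661]
[ 0.4141 -0.3352  0.024 ] [ 0.6153 -0.2376  0.024 ] 0.02458361065835542
```

View pics/c14.png

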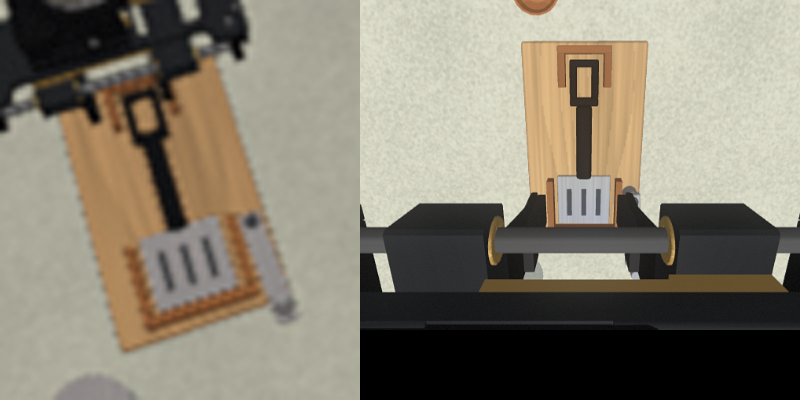

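The turner lies in both pockets, eye end at x≈0.414 m, and the button still points along +x at scene crop (270,270). Next I move ahead to view the button without occlusion.

Request:
arm_command --pt "-4 1 -1 0 4.5" --pt "-9 3 -2 0 4.5" --pt "-14 5 -2 0 4.5" --pt "-17 6 -2 0 4.5" --pt "-17 6 -2 0 4.5"

```text
time: 15.0
position: [0.6821, -0.2295, 0.191]
tool_rot: [0.004, 1.0, 0.001, -0.001]
ft_force: [-1.4, 0.8, -0.7]
grip_width: 0.0449
```

```bash
python3 - <<'E'
from h import *
from rig import robot
np.set_printoptions(precision=4,suppress=True)
o=robot.get_obs(); print(o["position"],o["tool_rot"],o["ft_force"],o["time"],o["q"])
snap(robot,"wrist","w15")
im,P,K,E=cloud("w15")
print(proj([[.652,-.23,.07],[.572,-.23,.04],[.611,-.287,.019],[.421,-.287,.019]],K,E))
E
```

```text
[ 0.6821 -0.2295  0.191 ] [ 0.004   1.      0.0006 -0.0009] [-1.4096  0.7862 -0.7116] 15.0 [-0.4795  0.6918  1.1961  0.0003  1.2557 -2.0424]
[[ 279.4897  165.2168]
 [ 278.6773   62.408 ]
 [ 216.5588  111.6597]
 [ 201.6487 -147.7812]]
```

View pics/w15.png

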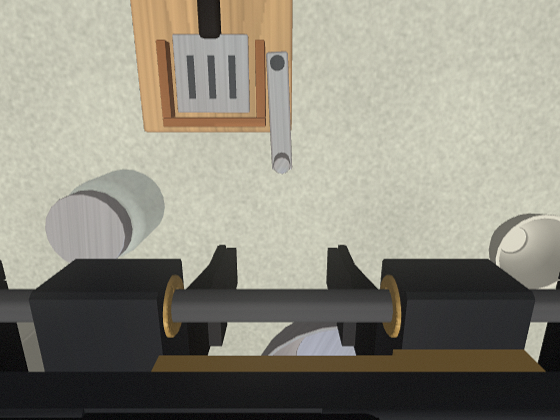

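```bash
python3 - <<'E'
from h import *
np.set_printoptions(precision=4,suppress=True)
im,P,K,E=cloud("w15")
m=(P[...,2]>.063)&(P[...,2]<.08); m[:140]=0;m[190:]=0;m[:,:260]=0;m[:,300:]=0
v,u=np.nonzero(m); print(len(u),u.mean(),v.mean(),np.median(P[m][:,2]))
k=plane([[u.mean(),v.mean()]],.07,K,E)[0]; print("knob",k)
p=plane([[277,62]],.042,K,E)[0]; print("pivot",p, np.hypot(*(k-p)[:2]), np.arctan2(-(k-p)[1],(k-p)[0]))
m=(P[...,2]>.06)&(P[...,2]<.12); m[160:270]&=True; m[:, 180:]=0; Q=P[m]; print("jar",Q.min(0),Q.max(0))
E
```

```text
233 281.27896995708153 164.93562231759657 0.07010592916339817
knob [ 0.6518 -0.2286  0.07  ]
pivot [ 0.5719 -0.2314  0.042 ] 0.07994434433086359 -0.03497162161667409
jar [ 0.6657 -0.4811  0.06  ] [ 0.8559 -0.3484  0.0926]
```

Request:
arm_command --pt "2 0.1 3 0 3.2" --pt "3 0.1 7 0 3.2" --pt "3 0.1 10 0 3.2" --pt "3 0.1 13 0 3.2" --pt "3 0.1 14.1 0 3.2"

```text
time: 15.68
position: [0.6478, -0.2297, 0.0499]
tool_rot: [0.006, 1.0, 0.001, -0.003]
ft_force: [-0.0, -0.1, -0.5]
grip_width: 0.0322
```

Request:
arm_command --pt "0 0 0 0 2.4" --pt "0 0 0 0 2.4" --newtons 5

```text
time: 15.92
position: [0.6516, -0.2306, 0.0539]
tool_rot: [0.006, 1.0, -0.001, 0.001]
ft_force: [0.5, -0.2, 0.7]
grip_width: 0.0254
```

```bash
python3 - <<'E'
from h import *
from rig import robot
np.set_printoptions(precision=4,suppress=True)
o=robot.get_obs(); print(o["position"],o["tool_rot"],o["ft_force"],o["time"],o["q"])
snap(robot,"wrist","w16");snap(robot,"scene","s16")
a=cv2.imread("pics/s16.png"); b=cv2.imread("pics/w16.png")
cv2.imwrite("pics/c16.png",np.hstack([cv2.resize(a[190:290,170:260],(360,400),interpolation=cv2.INTER_CUBIC),cv2.copyMakeBorder(cv2.resize(b,(440,330)),0,70,0,0,0)]))
# arc table in tool axes (yaw 180): tool x=-X, y=+Y
pv=np.array([.5719,-.2314]); t=np.array(o["position"][:2])
for th in np.arange(.1,1.75,.18):
    k=pv+.08*np.array([np.cos(th),-np.sin(th)]); d=k-t; print(round(th,2),-d[0]*100,d[1]*100)
E
```

```text
[ 0.6516 -0.2306  0.0539] [ 0.0056  1.     -0.0006  0.001 ] [ 0.5308 -0.1681  0.7261] 15.925 [-0.5014  0.8131  1.3717 -0.0001  0.9545 -2.061 ]
0.1 0.013012419176161583 -0.8786088228796118
0.28 0.28460223491419967 -2.2907866782178985
0.46 0.8046257611961649 -3.631526345429148
0.64 1.5562796783260224 -4.857505020604124
0.82 2.5152760830994603 -5.929108127520156
1.0 3.6506272944552443 -6.811709368168161
1.18 4.925647146465306 -7.476789588969152
1.36 6.299136414269013 -7.902858309187516
1.54 7.726714068740637 -8.076148134548822
1.72 9.16225134357127 -7.991059617742602
```

View pics/c16.png

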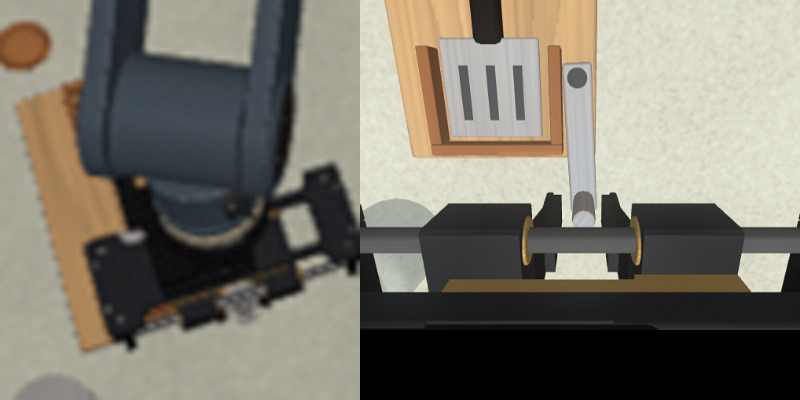

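Request:
arm_command --pt "0 -0.9 0.3 0.1 2.4" --pt "0.3 -2.3 0.4 0.28 2.4" --pt "0.8 -3.6 0.4 0.46 2.4" --pt "1.6 -4.9 0.4 0.64 2.4" --pt "2.5 -5.9 0.4 0.82 2.4"

```text
time: 16.65
position: [0.6264, -0.2894, 0.0499]
tool_rot: [0.406, 0.914, -0.0, 0.002]
ft_force: [1.3, 0.3, 0.8]
grip_width: 0.024
```

```bash
python3 - <<'E'
from h import *
from rig import robot
from scipy.spatial.transform import Rotation as R
np.set_printoptions(precision=4,suppress=True)
o=robot.get_obs(); print(o["position"],o["tool_rot"],o["ft_force"],o["time"],o["q"])
snap(robot,"wrist","w17")
M=R.from_quat(o["tool_rot"]).as_matrix(); print(M[:,:2].T)
pv=np.array([.5719,-.2314]); t=np.array(o["position"][:2]); th0=.82
for th in list(np.arange(1.0,1.75,.18))+[1.6,1.65]:
    k=pv+.08*np.array([np.cos(th),-np.sin(th)]); d=np.r_[k-t,0]; print(round(th,2),round(th-th0,2),(M.T@d)[:2]*100)
E
```

```text
[ 0.6264 -0.2894  0.0499] [ 0.4063  0.9138 -0.0001  0.0017] [1.2772 0.3479 0.8358] 16.65 [-0.5946  0.8169  1.3776  0.0005  0.9438 -1.329 ]
[[-0.6699  0.7425 -0.0031]
 [ 0.7425  0.6699  0.0012]]
1.0 0.18 [ 0.0636 -1.4569]
1.18 0.36 [ 0.424 -2.849]
1.36 0.54 [ 1.0277 -4.1542]
1.54 0.72 [ 1.8554 -5.3302]
1.72 0.9 [ 2.8802 -6.339 ]
1.6 0.78 [ 2.1766 -5.6868]
1.65 0.83 [ 2.4602 -5.9688]
```

View pics/w17.png

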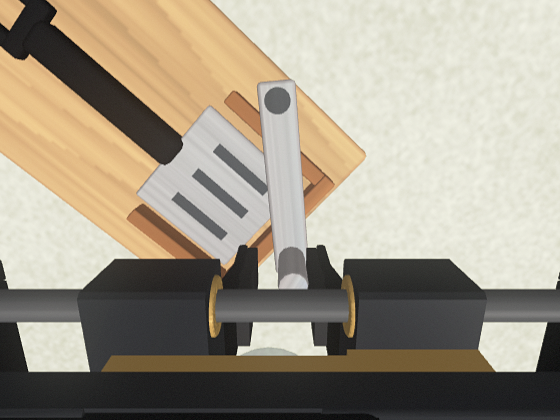

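The cage is leading the knob round as planned: knob at wrist (290,270), bar about halfway across. I carry on with the arc.

Request:
arm_command --pt "0.1 -1.5 0 0.18 2.4" --pt "0.4 -2.8 0 0.36 2.4" --pt "1 -4.2 0 0.54 2.4" --pt "1.9 -5.3 0 0.72 2.4" --pt "2.4 -5.9 0 0.8 2.4"

```text
time: 17.32
position: [0.566, -0.3111, 0.0497]
tool_rot: [0.728, 0.685, 0.0, 0.001]
ft_force: [0.3, 1.4, -0.2]
grip_width: 0.0239
```

Request:
arm_command --pt "0 0 0 0 3.5" --pt "0 0 0 0 3.5" --pt "0 0 -3 0 3.5" --pt "0 0 -8 0 3.5" --pt "0 0 -13 0 3.5"

```text
time: 17.95
position: [0.5659, -0.3104, 0.1797]
tool_rot: [0.727, 0.686, -0.0, -0.0]
ft_force: [1.2, 0.3, 0.4]
grip_width: 0.0349
```

Request:
arm_command --pt "-2 0 -2 0 3.5" --pt "-6 0 -4 0 3.5" --pt "-9 0 -5 0 3.5" --pt "-9 0 -5 0 3.5"

```text
time: 18.45
position: [0.5607, -0.403, 0.2297]
tool_rot: [0.728, 0.685, -0.0, 0.002]
ft_force: [0.2, 0.7, 0.4]
grip_width: 0.0352
```

```bash
python3 - <<'E'
from h import *
from rig import robot
np.set_printoptions(precision=4,suppress=True)
o=robot.get_obs(); print(o["position"],o["tool_rot"],o["ft_force"],o["time"])
snap(robot,"wrist","w18");snap(robot,"scene","s18")
a=cv2.imread("pics/s18.png"); b=cv2.imread("pics/w18.png")
cv2.imwrite("pics/c18.png",np.hstack([cv2.resize(a[190:290,170:260],(360,400),interpolation=cv2.INTER_CUBIC),cv2.copyMakeBorder(cv2.resize(b,(440,330)),0,70,0,0,0)]))
E
```

```text
[ 0.5607 -0.403   0.2297] [ 0.7283  0.6852 -0.0001  0.0019] [0.187  0.6719 0.3554] 18.45
```

View pics/c18.png

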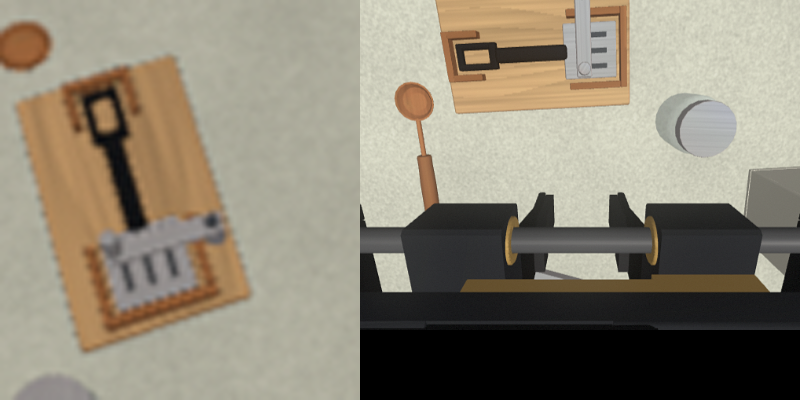

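View pics/s18.png

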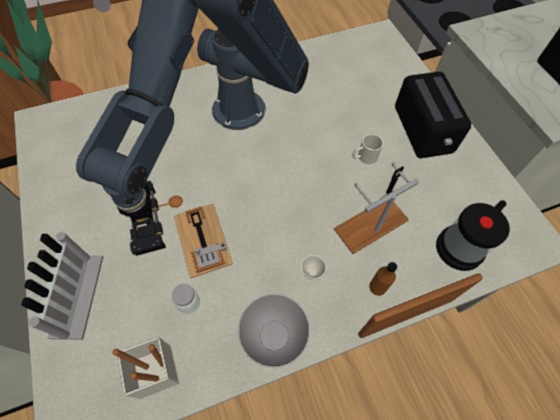

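Button lies across the blade. I check its angle and the turner's seat numerically before handing in.

```bash
python3 - <<'E'
from h import *
np.set_printoptions(precision=4,suppress=True)
im,P,K,E=cloud("w18"); hsv=cv2.cvtColor(im,cv2.COLOR_RGB2HSV)
m=(P[...,2]>.06)&(P[...,2]<.08); m[:60]=0; m[110:]=0; m[:,:255]=0; m[:,320:]=0
v,u=np.nonzero(m); k=plane([[u.mean(),v.mean()]],.07,K,E)[0]; d=k[:2]-np.array([.5719,-.2314])
print("knob",len(u),k,np.hypot(*d),"angle vs world",np.arctan2(-d[1],d[0]))
m=(hsv[...,2]<90)&(P[...,2]>.015)&(P[...,2]<.032); m[:40]=0;m[100:]=0;m[:,:110]=0;m[:,262:]=0
v,u=np.nonzero(m); X=plane(np.stack([u,v],1),.024,K,E); e=X[X[:,0]<X[:,0].min()+.04]
print("eye end x",X.min(0)[0],"y mid",(e[:,1].min()+e[:,1].max())/2)
# blade edge: steel, z 17-25, far end
m=(hsv[...,1]<40)&(P[...,2]>.015)&(P[...,2]<.025); m[100:]=0; m[:,:255]=0; m[:,335:]=0
v,u=np.nonzero(m); X=plane(np.stack([u,v],1),.021,K,E); print("blade",np.percentile(X,[1,99],axis=0))
E
```

```text
knob 210 [ 0.57   -0.3119  0.07  ] 0.08051287283205531 angle vs world 1.5949168910040528
eye end x 0.41160029061186126 y mid -0.28490659634257587
blade [[ 0.5474 -0.3209  0.021 ]
 [ 0.6106 -0.2581  0.021 ]]
```

```bash
python3 - <<'E'
from rig import robot
o=robot.get_obs(); print(o["joint_velocities"],o["time"])
print(robot.hand_in())
E
```

```text
[ 0.017585    0.00455393  0.02389668 -0.00093229  0.00112723  0.0023077 ] 18.55
the job is handed in; nothing more can be done
None
```

I lifted the turner off its peg, leaving the skimmer hanging. I laid it flat on the bare strip by pivoting it on its blade edge and let go. Then I gripped it by the handle, laid it in the tray and turned the turnbutton across the blade. I handed in at 18.55 s of the 67 s allowed; no verdict is reported.

**Last checks (wrist camera):**
- **Turner:** the eye and the blade edge are within about 2–3 mm of their seats.
- **Turnbutton:** it measured about 1.59 rad, against the 1.35 needed.
- **Robot:** it was clear of everything, with the gripper 0.23 m up beside the tray.
- **Other things:** in the last scene picture the skimmer still hung, and the mug, ramekin, jar and spoon looked where they started. I judged this by eye and did not measure it.

**What was off:**
- **Counter contact:** when I went down to take the handle, the fingertips pressed on the counter with 38 N, measured at the wrist. That is just under the 40 N limit, which is stated for the arm and gripper body.
- **Camera disagreement:** the scene and side cameras differed from the wrist camera by about 3–7 mm, so I relied on the wrist camera for the fits.

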